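# Open the dust gate over the chip guard

## Robot

A 6-joint arm with a two-finger parallel gripper is mounted at the origin on the work surface. World frame = base frame: x ahead of the robot, y to its left, z up, the work surface at z = 0. Lengths are in m, angles in rad, forces in N, time in s.
With the tool pointing down it reaches from about 0.3 to 0.75 m from the base axis. Payload 8.5 kg.
Tool frame: the origin (TCP) lies on the centre line of the jaws, within the pads' length; the fingertips stand 17 mm ahead of it and the grasp point (between the pads) lies 2 mm behind it; y points along the fingers, x is the direction in which the jaws open and shut, and the axes are right-handed (so a half turn about y gives the same grasp; the last joint's range is limited). The gripper opens to 85 mm and grips with 20 to 120 N. Pads are 22 mm wide; open, the fingers measure 114 mm over their backs; the gripper's body (76 mm by 85 mm) begins 54 mm behind the grasp point. The pads swing forward as they close: fully open they stand 13 mm farther back than shut.
Start: joints at [-1.466, 0.381, 1.297, -0, 1.464, -0.215], TCP at [0.173, -0.522, 0.226] pointing down, gripper open.
Joint ranges: [-3.11, 3.11], [-0.89, 2.33], [0.22, 2.48], [-1.42, 4.56], [0.17, 2.85], [-2.88, 2.88]. Speed limits (rad/s): [2.39, 2.39, 3.14, 3.14, 3.14, 3.14].

## Interface

Orientations are given as a unit quaternion [w, x, y, z].
In Python, from workcell import arm, capture gives the robot as it stands. The module is installed in compiled form; this text tells all that it offers.
- The arm moves only by the shell command python3 -m handwheel 'ROWS' [OPENING] [FORCE]. ROWS is JSON, a list of rows, each a list of 2 entries, a list of its own where there are three numbers: the shift along the tool's x, y, z in mm, then the turn about the tool's y in rad. A call has 1 to 5 rows; each row is the pose to reach, as a shift and turn from the pose commanded when the call began, along the tool's axes at that moment; what a row does not reach only later rows make up. A row lasts 1/8 s, in which the tool goes at most 62.5 mm and 10.7 degrees, less where a joint would pass 70% of its speed; a pose out of reach is approached as far as the arm can. A call with a gripper value outside its range is refused whole. OPENING is the opening in per cent of the stroke, from 0 (shut) to 100 (fully open), set as the call begins (- or left out, the last holds). The fingers move at their own pace and stop on an object; FORCE is the grip in N (left out, the last holds). Time passes only in rows, so rows that repeat a pose let the fingers close. It gives the time, the measured TCP pose, the force and the opening at its end, in the units of the state.
- arm.get_state(): the state, without advancing time (a new reading comes with each control period).
- capture(name): name is "scene" or "top"; returns a dict with "image" (384x512x3 uint8, blue, green, red), "vfov" (degrees; the focal length in pixels is half the picture's height over the tangent of half this angle, whatever the lens; pixels are square), "cx", "cy" (the principal point, pixels), "distortion" ([k1, k2, p1, p2, k3] as OpenCV has them; the pictures are not rectified), "T" (4x4, takes a point from camera to world coordinates). Camera axes: x right, y down, z forward; pixel columns grow to the right and rows downward; lengths in m; the calibration is good to about 2 mm. A picture is of the moment at which its call begins. There is no depth.
- arm.job_done(): hands the job in, once; it reports no verdict.
The state is a dict: "t": time; "joints": joint angles; "joint_vel": joint speeds; "joint_efforts": joint torques, N m; "position": TCP position; "tcp_rot": TCP orientation; "wrist_force": force on the tool from outside, world axes, zero at the start; "torque": the same for the moment, N m; "gripper_width": finger opening in m.
Only numpy, scipy, OpenCV 4.12 (cv2) and the standard library are available. Lean on these libraries where they do the work, as an engineer would, in place of code of your own. Each camera call takes 0.05 s, during which the arm holds its last target.

## Task

Take the bent steel hook from its rest by its wooden handle, reach over the chip guard with it and slowly pull the red tab of the dust gate towards you until you feel its stop, which is in a different place each time, then keep the hook drawing the tab against its stop with a steady pull of about 12 N (never as much as 20 N) for about a second. Then lay the hook back in its rest, in both notches as it was. Work the tab with the hook only, keep your fingers off it, do not lean on the guard, and leave the other things on the bench where they are.

Things in the scene. Friction and masses are not known exactly. Their poses are not given: they have to be found in the camera images.
- hook: Loose bent rod with a dark wooden handle, 130 to 200 g. Origin: on the handle's axis, where to grip it; x along the handle towards the bend, z up as it lies and as it is used. Handle square-edged, x -95 to +45 mm, 24 wide (y), 26 high (z -13 to +13); centre of mass about 20 ahead of the origin. Grip it across its width with 40 N or more, or it turns in the fingers. Rod: see hook_tip.
- hook_tip (a point): Lower end of the hook's leg, at hook x +220, z -37 mm. From the handle the steel rod (8 diameter) runs ahead to hook x +75, rises to z +55 at x +85, runs level (axis z +55) to x +220; from there the straight upright leg goes down to this point.
- rest: Fixed pale plywood rest. Origin on the table, x along the lying hook towards its bend, z up. Base board x -190 to +90 mm, 70 wide, 12 high. Rear notch, x -175 to -155: floor 62 high, 36 wide, cheeks to 79 high, outside 56 wide; takes the handle. Front notch, x +40 to +60: floor 126 high, 20 wide, cheeks to 145 high, outside 44 wide; takes the level rod. The leg hangs free beyond it.
- rest_seat (a point): Where the hook's origin lies when it rests in both notches: rest x -100 mm, 75 mm above the table; the lying hook's axes are the rest's.
- station: Fixed green dust gate station. Origin on the table under the middle of the guard; x points from the guard to the gate and duct, roughly away from the robot, z up, y along the guard. Green casing (160 wide), 55 mm high from x +20 to +155, 102 high from x +155 to +240, then a grey duct. It stands on the left or on the right of the bench, the rest on the other side.
- guard: Upright plywood chip guard with a yellow top edge, carried by the station: 240 mm wide (y), 10 thick (x -5 to +5), from the table to 130 high; green end posts behind it to x +19 at y +-100 to 116. Origin as the station's.
- tab: Red tab of the sliding gate, a plate 40 mm wide (y), 8 thick (x), 58 to 100 high. Origin: its top centre, 100 above the table, on the station's middle line; its axes are the station's. Shut, it starts at station x +65 to +99 mm. It opens towards the guard (station -x) by 24 to 40 mm to a hard stop hidden in the casing, set anew each time. It drags with 4 N plus 1 N per 10 mm/s, and stays where left.
- sanding_block: Bystander: loose cork block 70 x 45 x 32 high, between station and rest. Origin under its centre.
- turned_bowl: Bystander: loose wooden bowl, 90 across, 45 high, between station and rest. Origin under its centre.
- gouge_a: Bystander: loose turning gouge, 300 long, 32 high, left side. Origin on its axis at the ferrule.
- gouge_b: Bystander: loose turning gouge, 300 long, 32 high, right side. Origin on its axis at the ferrule.
- finish_jar: Bystander: loose amber jar, 68 across, 100 high, right side. Origin under its centre.
- spindle: Bystander: loose turned wooden finial standing upright, 60 across, 135 high, left side. Origin under its centre.
- blank: Bystander: loose wood blank 160 x 50 x 50, right side. Origin under its centre.

How it is judged:
On the way, in this order (a step that is already met when the one before it is completed fails the run):
1. The hook's leg has reached over the guard: its end is behind the guard and the tab, below the guard's top (x of hook_tip in the frame of station above 0.03 m and z of hook_tip in the frame of station below 0.098 m and x of hook_tip in the frame of tab above 0.004 m and y of hook_tip in the frame of tab between -0.04 and 0.04 m), for 0.1 s.
2. The tab has come to its stop (drawn at least 20 mm, standing still) and the hook draws it against the stop with 8 to 20 N for 0.4 s (distance of tab from where it was at the start of the episode above 0.02 m and linear speed of tab below 0.004 m/s and contact force between hook and tab between 8 and 20 N), for 0.4 s.
At the end, for the whole second after the job is handed in: The gate is left open, its tab at least 22 mm from where it started; the hook lies at rest in both notches of its rest, its origin within 15 mm of the seat and within 7 mm of its height, upright and in line with the rest within 0.12 rad (distance of tab from where it was at the start of the episode above 0.022 m and distance between hook and rest_seat below 0.015 m and height (world z) of hook between 0.068 and 0.082 m and angle between the x axis of hook and the x axis of rest, either way round below 0.12 rad and angle between hook's own z axis and vertical below 0.12 rad and linear speed of hook below 0.02 m/s); the robot touches nothing.
It fails at once if The hook loads the tab with more than 20 N (contact force between hook and tab above 20 N).
It fails at once if The arm or the fingers touch the gate's tab (contact force between any of the fingers, the arm and tab above 0.5 N).
It fails at once if The guard is leaned on with more than 12 N (contact force between guard and anything else above 12 N).
It fails at once if A bystander is moved by more than 20 mm (distance of any of gouge_a, gouge_b, sanding_block, turned_bowl, finish_jar, spindle, blank from where it was at the start of the episode above 0.02 m).
It also fails if it takes over 72 s, if anything falls off the work surface, if the arm or the gripper's body presses on something with over 40 N, if the wrist force passes 120 N, or if a joint passes its speed limit or range.

## Working session

There is one attempt and no reset: what is moved stays moved. The work goes in short steps, Python scripts to look and compute and a shell command to move; the robot and the scene stay as the last step left them, time stands still between calls to the robot, and variables do not carry over. Pictures are saved under pics/ and viewed, and the job is handed in when it is done.

```bash
mkdir -p pics; python3 - <<'E'
from workcell import arm, capture
import cv2,numpy as np
s=arm.get_state(); print({k:np.round(v,3).tolist() for k,v in s.items()})
for n in ("scene","top"):
    c=capture(n); cv2.imwrite(f"pics/{n}0.png",c["image"]); print(n,c["vfov"],c["cx"],c["cy"],c["distortion"],np.round(c["T"],4).tolist())
E
```

```text
{'t': 0.0, 'joints': [-1.466, 0.381, 1.298, -0.0, 1.464, -0.215], 'joint_vel': [-0.0, -0.001, 0.002, -0.002, -0.002, 0.0], 'joint_efforts': [0.001, -44.847, -23.127, -0.0, 0.005, 0.0], 'position': [0.173, -0.522, 0.226], 'tcp_rot': [0.574, -0.573, 0.414, -0.414], 'wrist_force': [-0.552, -0.432, 0.08], 'torque': [-0.033, -0.022, 0.019], 'gripper_width': 0.085}
scene 52.020042477645056 258.136598873972 195.33286862555929 [-0.08380497  0.          0.          0.          0.        ] [[0.5664, 0.6043, -0.5604, 1.2862], [0.8241, -0.4074, 0.3935, -0.5434], [0.0095, -0.6847, -0.7288, 1.0934], [0.0, 0.0, 0.0, 1.0]]
top 50.10651810319162 254.37153490019074 194.2342767891046 [-0.08194801  0.          0.          0.          0.        ] [[0.0247, -0.9978, 0.0609, 0.4054], [-0.9997, -0.0242, 0.0098, -0.0061], [-0.0083, -0.0611, -0.9981, 1.4641], [0.0, 0.0, 0.0, 1.0]]
```

View pics/scene0.png

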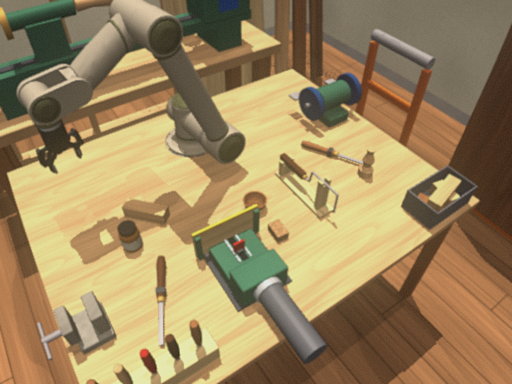

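View pics/top0.png

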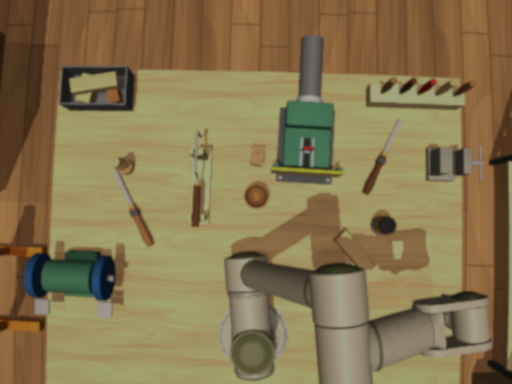

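The station is on the right (top view: guard at about row 170, col 270-342). The rest with the hook is on the left (cols 190-212, rows 130-225), handle nearest the robot. Next I zoom in on both.

```bash
cat > h.py <<'E'
import cv2,numpy as np
from workcell import arm,capture
def K(c):
    f=c["image"].shape[0]/2/np.tan(np.radians(c["vfov"]/2)); return np.array([[f,0,c["cx"]],[0,f,c["cy"]],[0,0,1.]])
def ray(c,px):
    p=np.array(px,float).reshape(-1,1,2)
    u=cv2.undistortPoints(p,K(c),np.array(c["distortion"])).reshape(-1,2)
    T=np.array(c["T"]); d=np.c_[u,np.ones(len(u))]@T[:3,:3].T
    return T[:3,3],d
def onz(c,px,z):
    o,d=ray(c,px); return o+d*((z-o[2])/d[:,2])[:,None]
def proj(c,P):
    T=np.linalg.inv(np.array(c["T"])); r,_=cv2.Rodrigues(T[:3,:3])
    return cv2.projectPoints(np.array(P,float).reshape(-1,1,3),r,T[:3,3],K(c),np.array(c["distortion"]))[0].reshape(-1,2)
def tri(c1,p1,c2,p2):
    o1,d1=ray(c1,p1);o2,d2=ray(c2,p2);out=[]
    for a,b in zip(d1,d2):
        s=np.linalg.lstsq(np.c_[a,-b],o2-o1,rcond=None)[0]; A=o1+a*s[0];B=o2+b*s[1]; out.append(np.r_[(A+B)/2,np.linalg.norm(A-B)])
    return np.array(out)
def crop(c,name,x0,y0,x1,y1,k):
    im=c["image"][y0:y1,x0:x1]; cv2.imwrite(f"pics/{name}.png",cv2.resize(im,None,fx=k,fy=k,interpolation=cv2.INTER_CUBIC))
E
python3 - <<'E'
from h import *
t=capture("top"); s=capture("scene")
crop(t,"t_rest",170,120,230,235,5)
crop(t,"t_st",260,90,355,190,6)
crop(s,"s_rest",265,140,350,225,7)
crop(s,"s_st",185,195,300,310,5)
E
```

```text
(no output)
```

View pics/t_rest.png

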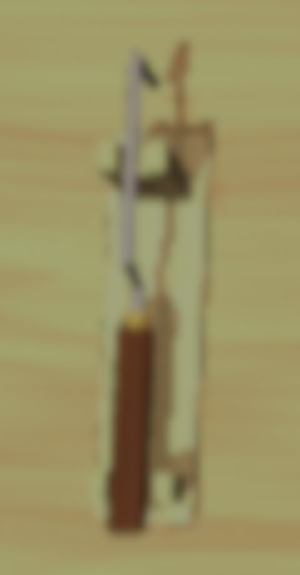

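View pics/t_st.png

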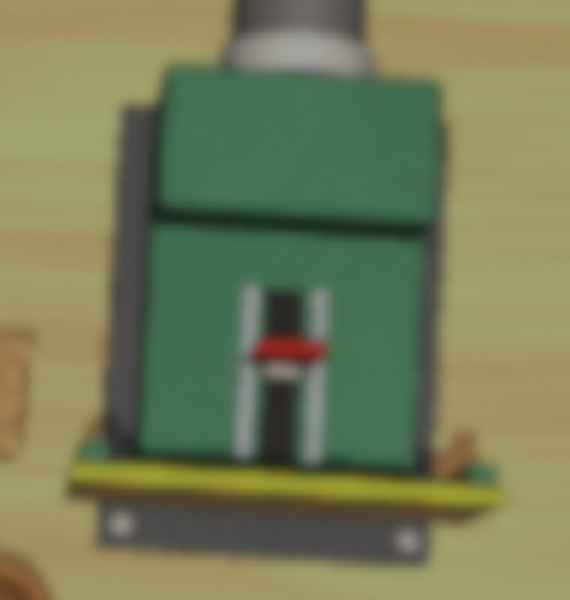

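View pics/s_rest.png

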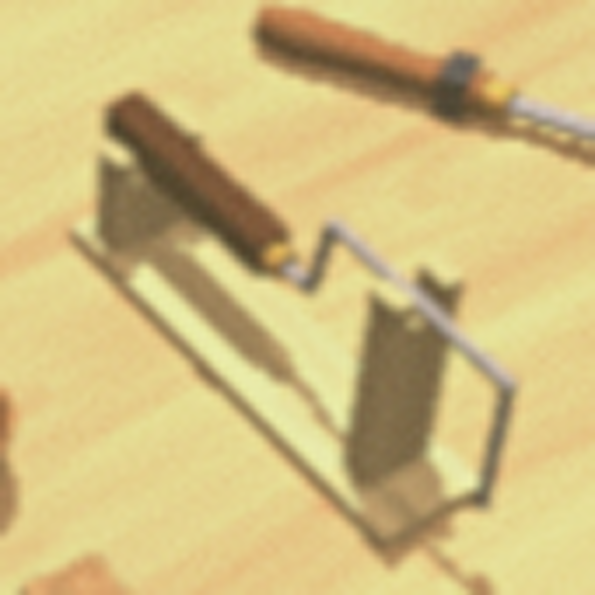

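View pics/s_st.png

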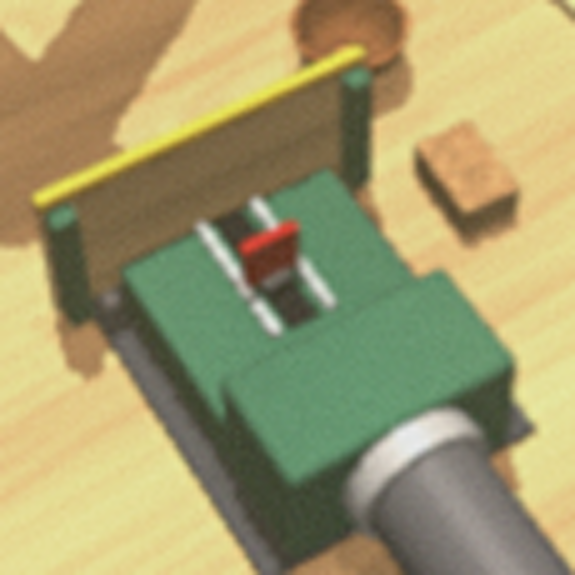

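```bash
cat >> h.py <<'E'
def mask(c,box,lo,hi):
    x0,y0,x1,y1=box; hsv=cv2.cvtColor(c["image"],cv2.COLOR_BGR2HSV); m=cv2.inRange(hsv,np.array(lo),np.array(hi)); z=np.zeros_like(m); z[y0:y1,x0:x1]=m[y0:y1,x0:x1]; return z
def big(m):
    cs,_=cv2.findContours(m,cv2.RETR_EXTERNAL,cv2.CHAIN_APPROX_NONE); return max(cs,key=cv2.contourArea)
E
python3 - <<'E'
from h import *
t=capture("top"); s=capture("scene")
hs=cv2.cvtColor(t["image"],cv2.COLOR_BGR2HSV); hss=cv2.cvtColor(s["image"],cv2.COLOR_BGR2HSV)
print("handle",hs[205,196],hs[195,197],"yellow",hs[170,300],"tab",hs[148,308], "rod",hs[150,196])
print("s handle",hss[168,294],"yellow",hss[219,230],"tab",hss[243,238])
E
```

```text
handle [ 11 170  87] [ 11 170  87] yellow [ 30 173 155] tab [  1 196 138] rod [ 19  35 138]
s handle [ 16 126 105] yellow [ 22 158 137] tab [  4 193 174]
```

```bash
python3 - <<'E'
from h import *
t=capture("top"); s=capture("scene")
def rect(c,box,lo,hi,z,n):
    m=mask(c,box,lo,hi); pts=cv2.findNonZero(m); 
    w=onz(c,pts.reshape(-1,2),z)[:,:2]
    cen=w.mean(0); u,sv,v=np.linalg.svd(w-cen,full_matrices=False); a=v[0]
    a=a*np.sign(a[np.argmax(abs(a))]); pr=(w-cen)@a; q=(w-cen)@np.array([-a[1],a[0]])
    print(n,len(w),"mean",cen.round(4),"ang",np.degrees(np.arctan2(a[1],a[0])).round(2),"along",pr.min().round(4),pr.max().round(4),"across",q.min().round(4),q.max().round(4))
    mid=cen+a*(pr.min()+pr.max())/2; print("   mid",mid.round(4))
    return
rect(t,(180,170,215,232),(5,130,50),(15,255,115),0.088,"handle t")
rect(t,(265,155,350,185),(26,130,100),(36,255,255),0.130,"yellow t")
rect(s,(190,200,262,260),(24,130,140),(33,255,255),0.130,"yellow s")
rect(t,(295,135,325,160),(0,140,80),(5,255,255),0.1,"tab t")
# green casing tops
rect(t,(270,95,345,128),(60,60,90),(90,255,255),0.102,"rear casing t")
# hook: rod pts
print("rod t",onz(t,[[170+134/5,120+60/5],[170+128/5,120+262/5],[170+131/5,120+160/5]],0.13).round(4))
print("handle edges t", onz(t,[[170+108/5,120+528/5],[170+143/5,120+528/5],[170+119/5,120+325/5],[170+153/5,120+325/5]],0.088).round(4))
print("handle s", onz(s,[[265+132/7,140+92/7],[265+112/7,140+112/7],[265+290/7,140+235/7]],0.088).round(4))
print("rod s", onz(s,[[265+335/7,140+225/7],[265+510/7,140+383/7]],0.13).round(4))
print("tip s/t",tri(t,[[170+155/5,120+83/5]],s,[[265+485/7,140+497/7]]).round(4))
print("bend tri",tri(t,[[170+134/5,120+60/5]],s,[[265+510/7,140+385/7]]).round(4))
print("yellow corners t",onz(t,[[260+73/6,90+475/6],[260+503/6,90+498/6]],0.13).round(4))
print("yellow ends s",onz(s,[[185+38/5,195+198/5],[185+362/5,195+52/5]],0.13).round(4))
print("tab ends t",onz(t,[[260+252/6,90+345/6],[260+327/6,90+346/6]],0.1).round(4))
print("tab ends s",onz(s,[[185+243/5,195+247/5],[185+298/5,195+226/5]],0.1).round(4))
E
```

```text
handle t 241 mean [0.446 0.203] ang -1.24 along -0.0651 0.0668 across -0.0106 0.0112
   mid [0.4468 0.203 ]
yellow t 304 mean [ 0.5692 -0.1645] ang 87.92 along -0.1169 0.1163 across -0.0071 0.0069
   mid [ 0.5692 -0.1647]
yellow s 204 mean [ 0.5722 -0.1729] ang 87.86 along -0.1135 0.1221 across -0.006 0.0073
   mid [ 0.5723 -0.1686]
tab t 35 mean [ 0.6493 -0.166 ] ang 87.93 along -0.0163 0.0142 across -0.0061 0.0053
   mid [ 0.6493 -0.1671]
rear casing t 1029 mean [ 0.7654 -0.1725] ang 87.51 along -0.0775 0.0769 across -0.0406 0.0392
   mid [ 0.7654 -0.1728]
rod t [[0.6879 0.2021 0.13  ]
 [0.5537 0.2012 0.13  ]
 [0.6212 0.2016 0.13  ]]
handle edges t [[0.3789 0.2153 0.088 ]
 [0.3795 0.1917 0.088 ]
 [0.5156 0.2124 0.088 ]
 [0.5161 0.1894 0.088 ]]
handle s [[0.3829 0.2109 0.088 ]
 [0.3902 0.1915 0.088 ]
 [0.522  0.2108 0.088 ]]
rod s [[0.561  0.2031 0.13  ]
 [0.6939 0.2022 0.13  ]]
tip s/t [[0.6917 0.2022 0.0433 0.0049]]
bend tri [[0.6903 0.2045 0.1237 0.0035]]
yellow corners t [[ 0.5702 -0.0491  0.13  ]
 [ 0.5634 -0.2839  0.13  ]]
yellow ends s [[ 0.5693 -0.2841  0.13  ]
 [ 0.5814 -0.0509  0.13  ]]
tab ends t [[ 0.6495 -0.1485  0.1   ]
 [ 0.65   -0.1906  0.1   ]]
tab ends s [[ 0.652  -0.1885  0.1   ]
 [ 0.6575 -0.1514  0.1   ]]
```

```bash
cat >> h.py <<'E'
from scipy.spatial.transform import Rotation as R
def st(target=None,yaw=None):
    """target TCP world -> tool-frame shift mm; yaw = wanted angle of tool z axis.."""
    s=arm.get_state(); q=s["tcp_rot"]; r=R.from_quat([q[1],q[2],q[3],q[0]]).as_matrix()
    print("t %.2f"%s["t"],"pos",np.round(s["position"],4),"F",np.round(s["wrist_force"],2),"w",round(float(s["gripper_width"]),4))
    print("tool x",r[:,0].round(3),"y",r[:,1].round(3),"z",r[:,2].round(3),"joints",np.round(s["joints"],2))
    if target is not None: print("shift mm",(r.T@(np.array(target)-s["position"])*1000).round(1))
    return s,r
E
python3 - <<'E'
from h import *
st([0.472,0.2025,0.226])
E
```

```text
t 0.40 pos [ 0.1729 -0.5221  0.2262] F [ 0.31 -0.14  0.14] w 0.0854
tool x [ 0.314 -0.949 -0.   ] y [-0.  0. -1.] z [0.949 0.314 0.   ] joints [-1.47  0.38  1.3  -0.    1.46 -0.22]
shift mm [-5.938e+02  4.000e-01  5.117e+02]
```

```bash
python3 -m handwheel '[[[-45,0,39],0.06],[[-90,0,78],0.13],[[-135,0,117],0.2],[[-180,0,156],0.26],[[-225,0,195],0.326]]' 100 40; python3 -c "
from h import *
st([0.472,0.2025,0.226])"
```

```text
t: 1.02
position: [0.2876, -0.2455, 0.2265]
tcp_rot: [-0.498, 0.498, -0.502, 0.502]
wrist_force: [1.5, -0.6, 0.3]
gripper_width: 0.0856
t 1.02 pos [ 0.2876 -0.2455  0.2265] F [ 1.52 -0.6   0.28] w 0.0856
tool x [-0.009 -1.     0.   ] y [ 0. -0. -1.] z [ 1.    -0.009  0.   ] joints [-1.02  0.07  1.72  0.    1.35  0.56]
shift mm [-4.496e+02  4.000e-01  1.803e+02]
```

```bash
python3 -m handwheel '[[[-50,0,20],0],[[-100,0,40],0],[[-150,0,60],0],[[-200,0,80],0],[[-250,0,100],0]]'; python3 -m handwheel '[[[-50,0,20],0],[[-100,0,40],0],[[-150,0,60],0],[[-200,0,80],0],[[-200,0,80],0]]'; python3 - <<'E'
from h import *
st([0.472,0.2025,0.077])
t=capture("top"); s=capture("scene")
crop(t,"t1",150,110,260,240,5); crop(s,"s1",240,100,360,230,5)
E
```

```text
t: 1.65
position: [0.3893, 0.0039, 0.2266]
tcp_rot: [-0.499, 0.498, -0.501, 0.502]
wrist_force: [0.2, 0.1, -0.0]
gripper_width: 0.0853
t: 2.28
position: [0.4705, 0.2043, 0.2258]
tcp_rot: [0.499, -0.499, 0.501, -0.5]
wrist_force: [-0.4, 0.2, -0.1]
gripper_width: 0.0854
t 2.27 pos [0.4705 0.2043 0.2258] F [-0.45  0.2  -0.14] w 0.0854
tool x [-0.002 -1.    -0.   ] y [-0.  0. -1.] z [ 1.    -0.002 -0.   ] joints [0.18 0.32 1.4  0.   1.43 1.75]
shift mm [  1.9 148.8   1.6]
```

View pics/s1.png

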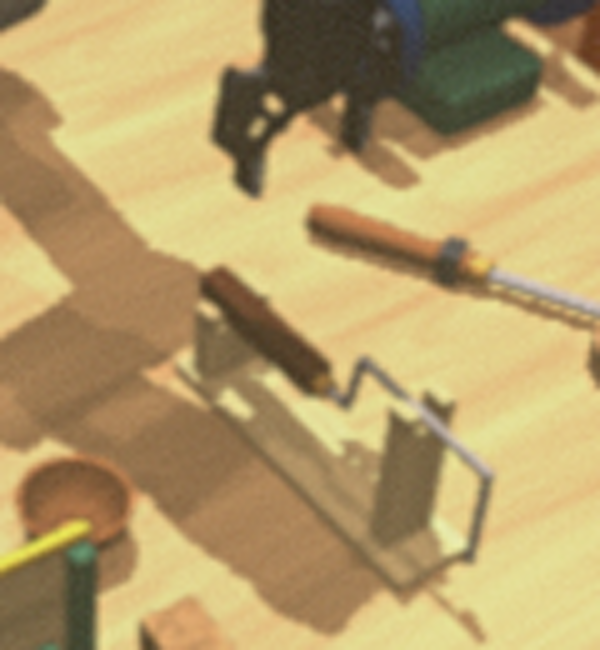

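View pics/t1.png

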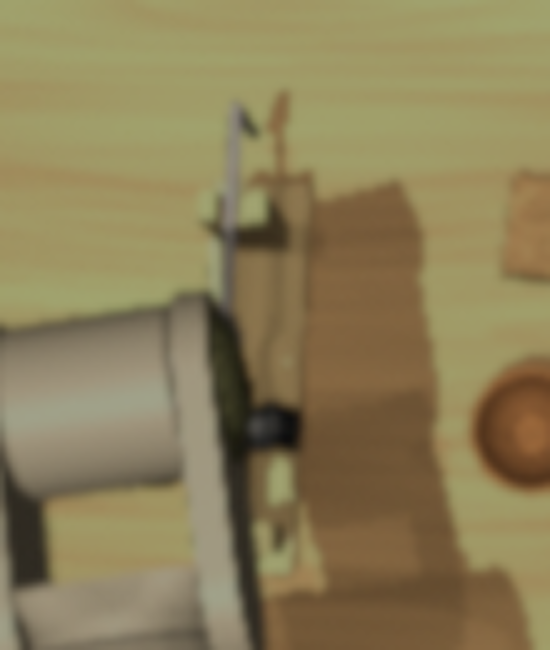

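```bash
python3 -m handwheel '[[[2,40,2],0],[[2,80,2],0],[[2,115,2],0],[[2,140,2],0],[[2,152,2],0]]'; python3 -m handwheel '[[[0,0,0],0],[[0,0,0],0],[[0,0,0],0],[[0,0,0],0],[[0,0,0],0]]' 0 60;  python3 -m handwheel '[[[0,0,0],0],[[0,0,0],0],[[0,0,0],0],[[0,0,0],0]]'; python3 - <<'E'
from h import *
st()
t=capture("top"); s=capture("scene")
crop(t,"t2",150,110,260,240,5); crop(s,"s2",240,100,360,230,5)
E
```

```text
t: 3.0
position: [0.4716, 0.1985, 0.0736]
tcp_rot: [0.498, -0.498, 0.502, -0.502]
wrist_force: [-0.0, -0.4, 1.0]
gripper_width: 0.0854
t: 3.62
position: [0.4725, 0.1998, 0.0754]
tcp_rot: [-0.499, 0.498, -0.501, 0.502]
wrist_force: [-1.0, -0.8, 5.7]
gripper_width: 0.0217
t: 4.12
position: [0.4725, 0.1998, 0.0754]
tcp_rot: [-0.499, 0.498, -0.501, 0.502]
wrist_force: [-1.1, -0.4, 5.6]
gripper_width: 0.0222
t 4.12 pos [0.4725 0.1998 0.0754] F [-1.08 -0.38  5.59] w 0.0222
tool x [-0.006 -1.    -0.   ] y [ 0.002  0.    -1.   ] z [ 1.    -0.006  0.002] joints [ 0.17  0.48  1.62 -0.    1.03  1.75]
```

View pics/s2.png

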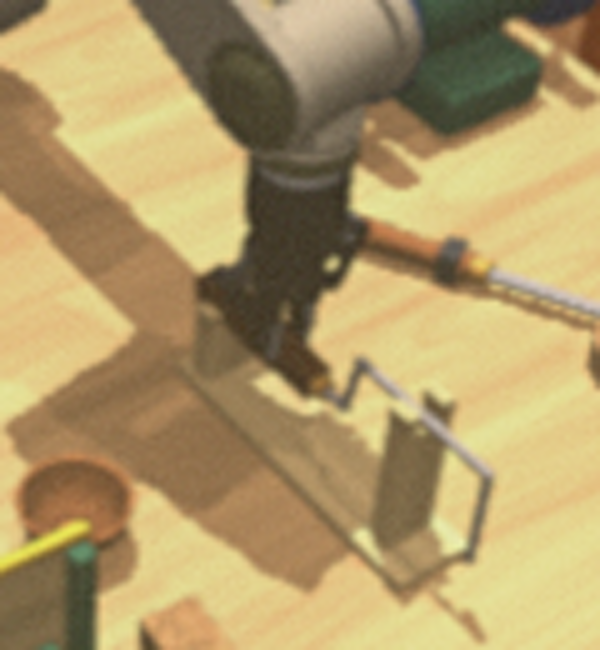

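```bash
python3 -m handwheel '[[[0,-10,0],0],[[0,-30,0],0],[[0,-55,0],0],[[0,-85,0],0],[[0,-115,0],0]]' 0 70;  python3 -m handwheel '[[[0,-10,0],0],[[0,-20,0],0],[[0,-20,0],0]]'; python3 - <<'E'
from h import *
st()
t=capture("top"); s=capture("scene")
crop(t,"t3",150,90,270,240,5); crop(s,"s3",240,80,380,230,5)
E
```

```text
t: 4.85
position: [0.4718, 0.1996, 0.1908]
tcp_rot: [0.498, -0.498, 0.502, -0.502]
wrist_force: [-1.0, 0.2, -1.0]
gripper_width: 0.0218
t: 5.22
position: [0.472, 0.1997, 0.2092]
tcp_rot: [0.498, -0.498, 0.502, -0.502]
wrist_force: [-0.0, 0.1, -2.0]
gripper_width: 0.0214
t 5.22 pos [0.472  0.1997 0.2092] F [-0.01  0.1  -2.04] w 0.0214
tool x [-0.006 -1.    -0.   ] y [-0.  0. -1.] z [ 1.    -0.006 -0.   ] joints [0.17 0.33 1.43 0.   1.38 1.75]
```

View pics/s3.png

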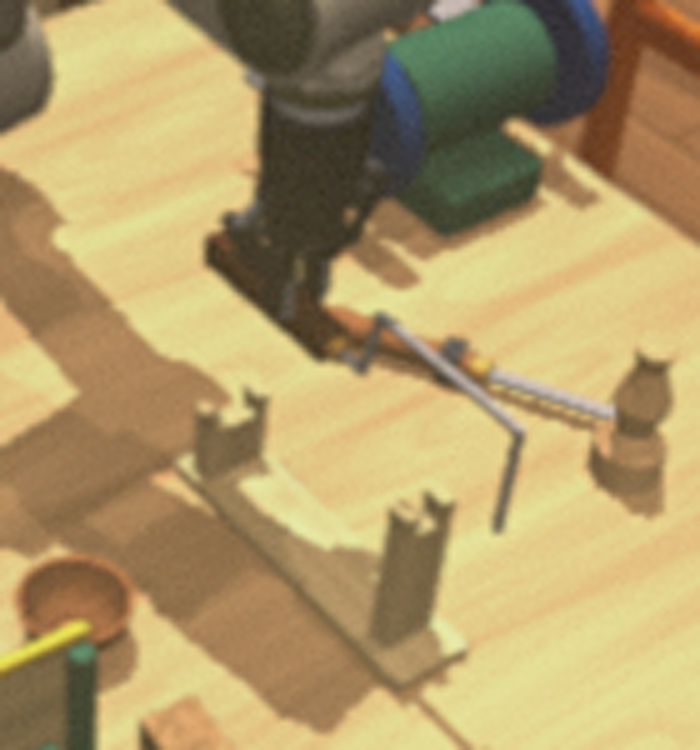

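View pics/t3.png

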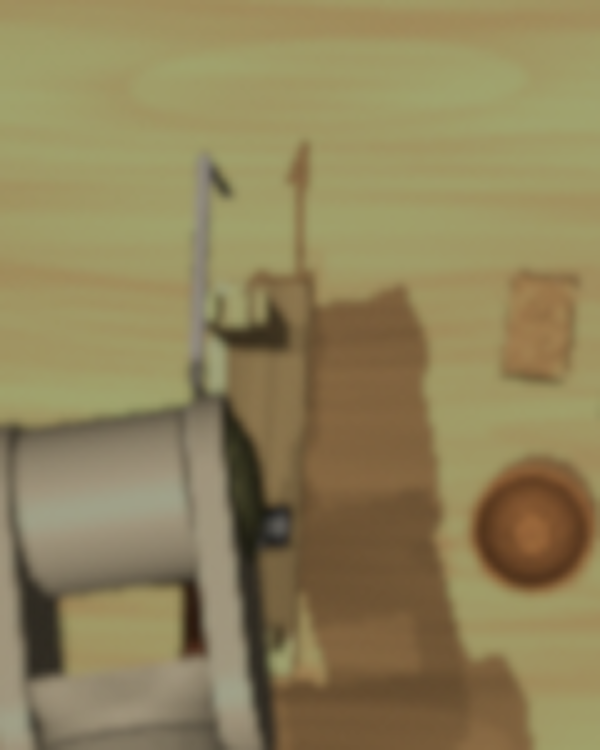

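```bash
python3 - <<'E'
from h import *
t=capture("top"); s=capture("scene")
print("tip",tri(t,[[150+229/5,90+193/5]],s,[[240+498/5,80+528/5]]).round(4))
print("bend",tri(t,[[150+204/5,90+155/5]],s,[[240+521/5,80+432/5]]).round(4))
print("rodrear",tri(t,[[150+198/5,90+375/5]],s,[[240+383/5,80+318/5]]).round(4))
crop(t,"rest_t",180,120,220,240,5); crop(s,"rest_s",270,150,340,225,8)
E
```

```text
tip [[0.6912 0.2008 0.172  0.0041]]
bend [[0.6937 0.2014 0.26   0.0009]]
rodrear [[0.561  0.1998 0.2622 0.0013]]
```

View pics/rest_s.png

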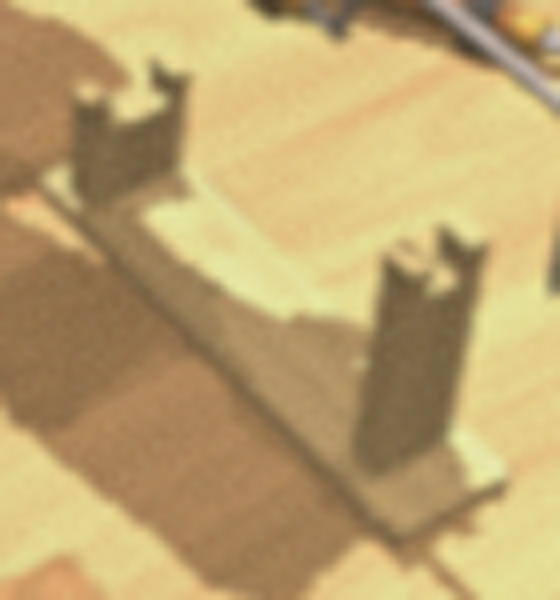

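View pics/rest_t.png

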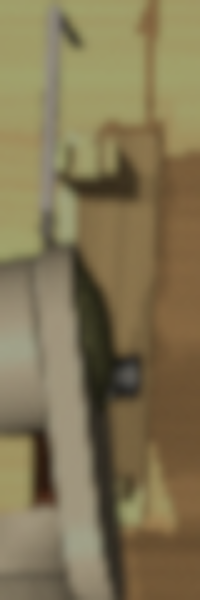

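```bash
python3 -c "
from h import *
st([0.452,-0.162,0.209])";python3 -m handwheel '[[[20,0,0],0],[[60,0,0],0.01],[[105,0,0],0.02],[[150,0,0],0.03],[[190,0,0],0.032]]'; python3 -m handwheel '[[[45,0,-6],0],[[90,0,-12],0],[[130,0,-12],0],[[160,0,-12],0],[[170,0,-12],0]]';  python3 -m handwheel '[[[0,0,0],0],[[0,0,0],0]]'; python3 - <<'E'
from h import *
st([0.452,-0.162,0.209])
t=capture("top"); s=capture("scene")
crop(t,"t4",250,90,360,200,6); crop(s,"s4",165,130,300,300,4)
E
```

```text
t 5.42 pos [0.4718 0.1996 0.2086] F [ 1.    0.14 -1.42] w 0.0217
tool x [-0.006 -1.     0.   ] y [-0.002 -0.    -1.   ] z [ 1.    -0.006 -0.002] joints [0.17 0.33 1.43 0.   1.38 1.75]
shift mm [ 3.617e+02 -3.000e-01 -1.750e+01]
t: 6.05
position: [0.4706, 0.0082, 0.2089]
tcp_rot: [0.49, -0.49, 0.51, -0.509]
wrist_force: [0.0, 0.2, -0.5]
gripper_width: 0.022
t: 6.68
position: [0.4521, -0.161, 0.2088]
tcp_rot: [0.49, -0.49, 0.51, -0.51]
wrist_force: [0.4, 0.2, -1.5]
gripper_width: 0.0216
t: 6.92
position: [0.4524, -0.1588, 0.2092]
tcp_rot: [0.491, -0.491, 0.509, -0.509]
wrist_force: [0.0, -0.7, -0.5]
gripper_width: 0.022
t 6.92 pos [ 0.4524 -0.1588  0.2092] F [ 0.03 -0.74 -0.52] w 0.022
tool x [-0.037 -0.999 -0.   ] y [-0.  0. -1.] z [ 0.999 -0.037 -0.   ] joints [-0.59  0.27  1.51  0.    1.36  1.02]
shift mm [ 3.2  0.2 -0.3]
```

View pics/s4.png

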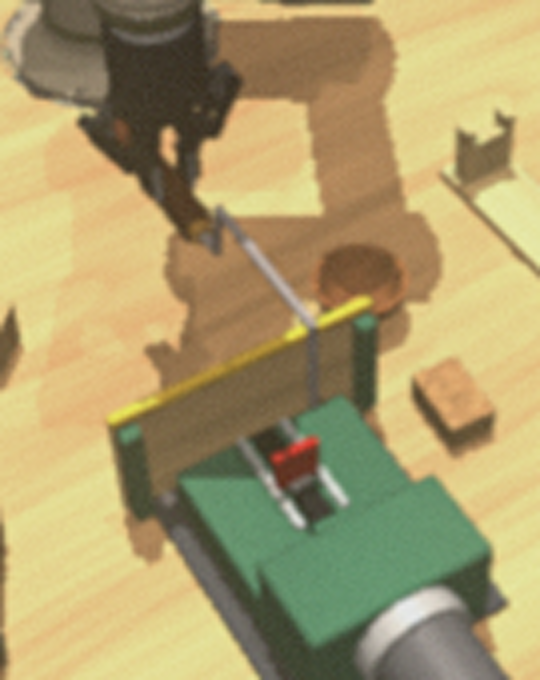

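View pics/t4.png

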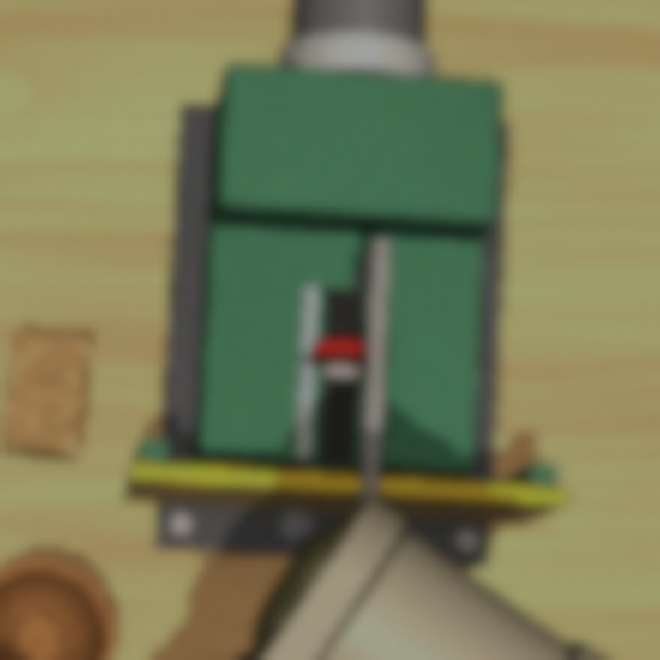

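```bash
python3 - <<'E'
from h import *
t=capture("top"); s=capture("scene")
print("bend",tri(t,[[250+380/6,90+240/6]],s,[[165+314/4,130+323/4]]).round(4))
print("tip s at z.172",onz(s,[[165+313/4,130+402/4]],0.172).round(4))
print("tab", tri(t,[[250+314/6,90+343/6],[250+340/6,90+348/6]],s,[[165+318/4,130+440/4],[165+295/4,130+450/4]]).round(4))
E
```

```text
bend [[ 0.6739 -0.1636  0.264   0.0016]]
tip s at z.172 [[ 0.6709 -0.1636  0.172 ]]
tab [[ 0.6523 -0.1495  0.0938  0.0018]
 [ 0.6492 -0.1665  0.0902  0.0027]]
```

```bash
python3 -m handwheel '[[[3,20,0],0],[[3,45,0],0],[[3,70,0],0],[[3,90,0],0],[[3,102,0],0]]'; python3 -m handwheel '[[[0,0,0],0],[[0,0,0],0]]'; python3 - <<'E'
from h import *
st()
t=capture("top"); s=capture("scene")
crop(t,"t5",250,90,360,200,6); crop(s,"s5",165,130,300,300,4)
E
```

```text
t: 7.75
position: [0.4522, -0.1624, 0.1066]
tcp_rot: [0.49, -0.491, 0.51, -0.509]
wrist_force: [-0.3, -0.5, -0.6]
gripper_width: 0.0214
t: 8.0
position: [0.4527, -0.1629, 0.108]
tcp_rot: [-0.491, 0.49, -0.509, 0.51]
wrist_force: [-0.1, -0.1, -1.9]
gripper_width: 0.0218
t 8.00 pos [ 0.4527 -0.1629  0.108 ] F [-0.11 -0.14 -1.86] w 0.0218
tool x [-0.038 -0.999  0.001] y [ 0.001 -0.001 -1.   ] z [ 0.999 -0.038  0.001] joints [-0.59  0.39  1.67  0.    1.08  1.02]
```

View pics/s5.png

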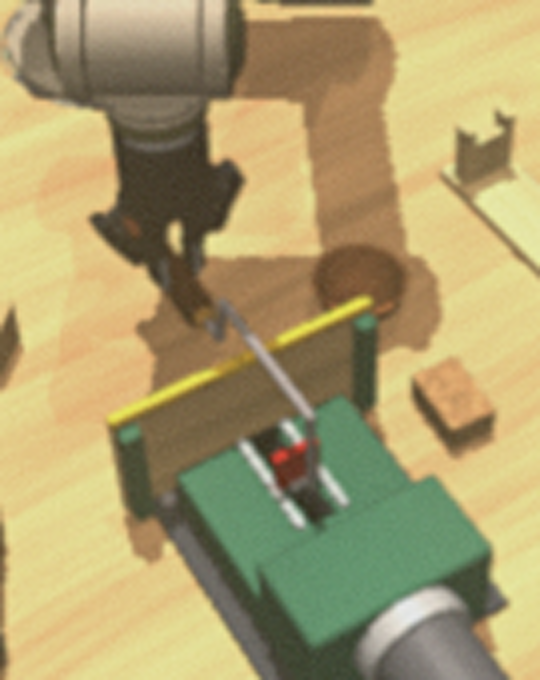

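View pics/t5.png

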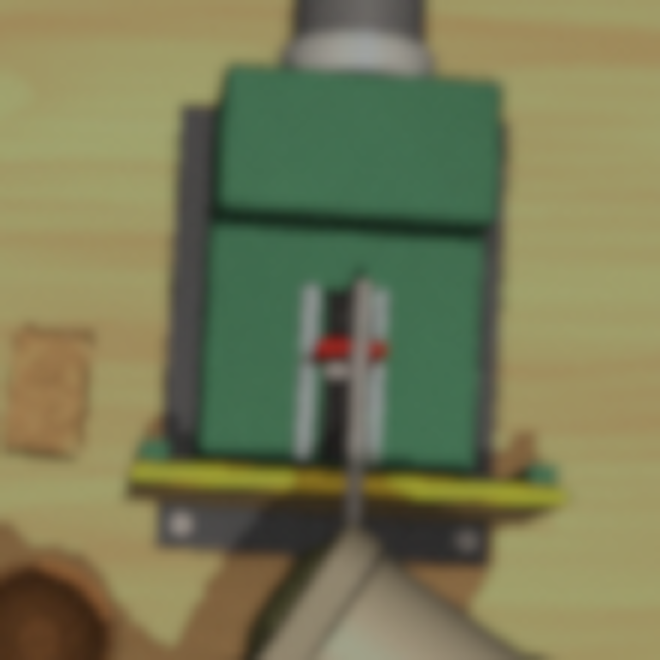

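```bash
python3 -m handwheel '[[[0,0,-2],0],[[0,0,-4],0],[[0,0,-6],0],[[0,0,-7],0],[[0,0,-8],0]]'; python3 -m handwheel '[[[0,0,-1],0],[[0,0,-2],0],[[0,0,-3],0],[[0,0,-4],0],[[0,0,-5],0]]'; python3 -m handwheel '[[[0,0,-1],0],[[0,0,-2],0],[[0,0,-3],0],[[0,0,-4],0],[[0,0,-5],0]]'; python3 - <<'E'
from h import *
for i in range(1):
    t=capture("top"); s=capture("scene"); st()
crop(t,"t6",250,90,360,200,6); crop(s,"s6",165,130,300,300,4)
E
```

```text
t: 8.72
position: [0.4442, -0.1624, 0.1073]
tcp_rot: [0.49, -0.49, 0.509, -0.509]
wrist_force: [0.2, 0.4, -1.9]
gripper_width: 0.022
t: 9.35
position: [0.4394, -0.1623, 0.1074]
tcp_rot: [-0.49, 0.49, -0.509, 0.51]
wrist_force: [3.6, 0.0, -1.6]
gripper_width: 0.0216
t: 9.98
position: [0.4343, -0.1621, 0.1074]
tcp_rot: [-0.49, 0.49, -0.509, 0.51]
wrist_force: [4.7, 0.1, -3.2]
gripper_width: 0.0217
t 10.07 pos [ 0.4341 -0.1621  0.1073] F [ 3.71 -0.48 -1.44] w 0.0218
tool x [-0.038 -0.999 -0.   ] y [-0.  0. -1.] z [ 0.999 -0.038 -0.   ] joints [-0.61  0.37  1.72 -0.    1.06  1.  ]
```

View pics/t6.png

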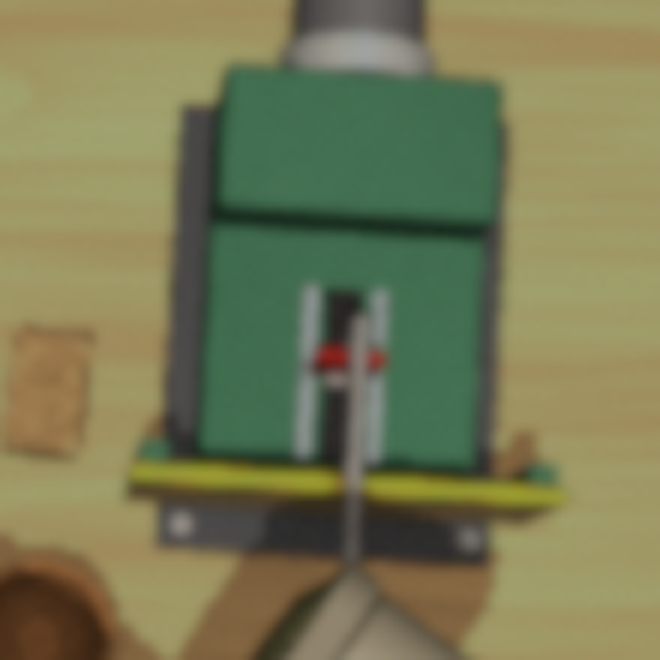

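```bash
for i in 1; do python3 -m handwheel '[[[0,0,-1],0],[[0,0,-2],0],[[0,0,-3],0],[[0,0,-4],0],[[0,0,-5],0]]'; python3 -m handwheel '[[[0,0,-1],0],[[0,0,-2],0],[[0,0,-3],0],[[0,0,-4],0],[[0,0,-5],0]]';python3 -m handwheel '[[[0,0,-0.5],0],[[0,0,-1],0],[[0,0,-1.5],0],[[0,0,-2],0],[[0,0,-2.5],0]]'; done | grep -E "^t:|pos|force"
```

```text
t: 10.7
position: [0.4292, -0.1619, 0.1073]
wrist_force: [5.2, -1.3, -2.9]
t: 11.32
position: [0.4242, -0.1617, 0.1073]
wrist_force: [4.1, 0.1, -2.1]
t: 11.95
position: [0.4218, -0.1616, 0.1073]
wrist_force: [4.3, -0.7, -2.0]
```

```bash
python3 -m handwheel '[[[0,0,-0.5],0],[[0,0,-1],0],[[0,0,-1.5],0],[[0,0,-2],0]]' | grep -E "^t:|pos|force"; python3 -m handwheel '[[[0,0,-0.5],0],[[0,0,-1],0],[[0,0,-1.5],0],[[0,0,-2],0]]' | grep -E "^t:|pos|force"
```

```text
t: 12.45
position: [0.4198, -0.1615, 0.1073]
wrist_force: [4.8, 0.5, -1.6]
t: 12.95
position: [0.4178, -0.1614, 0.1073]
wrist_force: [3.8, 0.6, -1.2]
```

```bash
python3 -m handwheel '[[[0,0,-0.5],0],[[0,0,-1],0],[[0,0,-1.5],0],[[0,0,-2],0]]' | grep -E "^t:|pos|force"
```

```text
t: 13.45
position: [0.4158, -0.1614, 0.1073]
wrist_force: [5.0, -0.7, -2.4]
```

```bash
python3 -m handwheel '[[[0,0,-0.5],0],[[0,0,-1],0],[[0,0,-1.5],0],[[0,0,-2],0]]' | grep -E "^t:|pos|force"
```

```text
t: 13.95
position: [0.4138, -0.1613, 0.1073]
wrist_force: [4.6, -0.2, -1.9]
```

```bash
python3 -m handwheel '[[[0,0,-0.5],0],[[0,0,-1],0],[[0,0,-1.5],0],[[0,0,-2],0]]' | grep -E "^t:|pos|force"
```

```text
t: 14.45
position: [0.4118, -0.1612, 0.1073]
wrist_force: [4.0, -0.3, -1.7]
```

```bash
python3 -m handwheel '[[[0,0,-0.5],0],[[0,0,-1],0],[[0,0,-1.5],0],[[0,0,-2],0]]' | grep -E "^t:|pos|force"
```

```text
t: 14.95
position: [0.4098, -0.1611, 0.1073]
wrist_force: [5.0, -0.6, -1.8]
```

```bash
python3 -m handwheel '[[[0,0,-0.5],0],[[0,0,-1],0],[[0,0,-1.5],0],[[0,0,-2],0]]' | grep -E "^t:|pos|force"
```

```text
t: 15.45
position: [0.4078, -0.1611, 0.1073]
wrist_force: [4.5, -0.2, -1.8]
```

```bash
python3 -m handwheel '[[[0,0,-0.5],0],[[0,0,-1],0],[[0,0,-1.5],0],[[0,0,-2],0]]' | grep -E "^t:|pos|force"
```

```text
t: 15.95
position: [0.4058, -0.161, 0.1073]
wrist_force: [5.2, -0.4, -3.2]
```

```bash
python3 -m handwheel '[[[0,0,-0.5],0],[[0,0,-1],0],[[0,0,-1.5],0],[[0,0,-2],0]]' | grep -E "^t:|pos|force"
```

```text
t: 16.45
position: [0.4038, -0.1609, 0.1073]
wrist_force: [4.1, -0.3, -2.0]
```

```bash
python3 -m handwheel '[[[0,0,-0.5],0],[[0,0,-1],0],[[0,0,-1.5],0],[[0,0,-2],0]]' | grep -E "^t:|pos|force"; python3 - <<'E'
from h import *
t=capture("top"); s=capture("scene"); crop(s,"s7",165,130,300,300,4);crop(t,"t7",250,90,360,200,6)
E
```

```text
t: 16.95
position: [0.4029, -0.1612, 0.1076]
wrist_force: [10.8, -0.2, -4.0]
```

View pics/s7.png

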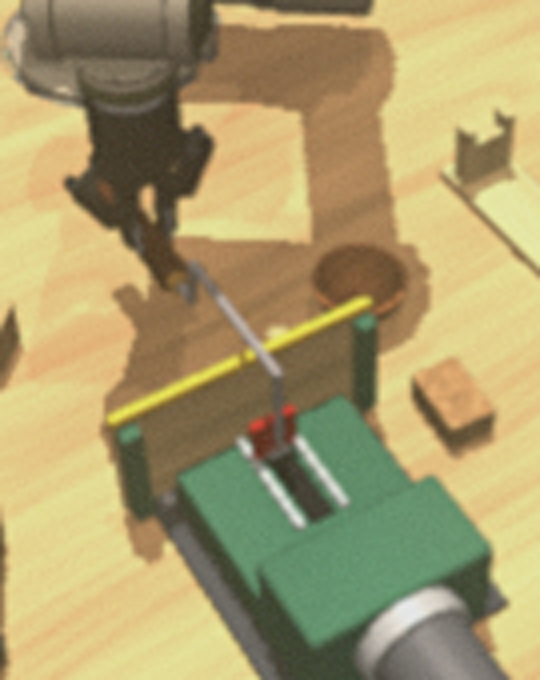

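The stop has been felt: the force rose to 10.8 N and the tab sits close behind the guard (about 275,430 in the crop). I hold there and read the force.

```bash
python3 -m handwheel '[[[0,0,0],0],[[0,0,0],0]]'| grep -E "^t:|pos|force"; python3 -m handwheel '[[[0,0,-0.2],0],[[0,0,-0.2],0]]'| grep -E "^t:|pos|force"
```

```text
t: 17.3
position: [0.403, -0.1612, 0.1076]
wrist_force: [9.7, 0.7, -3.4]
t: 17.55
position: [0.403, -0.1613, 0.1077]
wrist_force: [10.3, 0.4, -3.6]
```

```bash
python3 -m handwheel '[[[0,0,-0.3],0],[[0,0,-0.3],0]]'| grep -E "^t:|pos|force"; python3 -m handwheel '[[[0,0,0],0],[[0,0,0],0]]'| grep -E "^t:|pos|force";python3 -m handwheel '[[[0,0,0],0]]'| grep -E "^t:|pos|force"
```

```text
t: 17.8
position: [0.4029, -0.1614, 0.1077]
wrist_force: [12.3, -0.0, -3.2]
t: 18.05
position: [0.4029, -0.1614, 0.1077]
wrist_force: [12.5, -0.1, -3.0]
t: 18.18
position: [0.4029, -0.1614, 0.1078]
wrist_force: [11.8, 0.0, -3.6]
```

```bash
python3 -m handwheel '[[[0,0,0],0],[[0,0,0],0],[[0,0,0],0],[[0,0,0],0]]'| grep -E "^t:|pos|force"; python3 -m handwheel '[[[0,0,0],0],[[0,0,0],0],[[0,0,0],0],[[0,0,0],0]]'| grep -E "^t:|pos|force"; python3 -m handwheel '[[[0,0,1],0],[[0,0,2],0],[[0,0,4],0],[[0,0,7],0],[[0,0,9],0]]'| grep -E "^t:|pos|force"; python3 - <<'E'
from h import *
t=capture("top"); s=capture("scene"); st(); crop(s,"s8",165,130,300,300,4);crop(t,"t8",250,90,360,200,6)
E
```

```text
t: 18.68
position: [0.4029, -0.1614, 0.1077]
wrist_force: [11.1, 0.0, -4.4]
t: 19.18
position: [0.4029, -0.1614, 0.1078]
wrist_force: [12.5, 0.8, -3.4]
t: 19.8
position: [0.4102, -0.161, 0.1072]
wrist_force: [-0.3, -0.4, -1.9]
t 19.90 pos [ 0.4104 -0.1611  0.1073] F [ 0.01  0.16 -1.52] w 0.0213
tool x [-0.038 -0.999 -0.   ] y [-0.  0. -1.] z [ 0.999 -0.038 -0.   ] joints [-0.64  0.33  1.77 -0.    1.03  0.97]
```

View pics/s8.png

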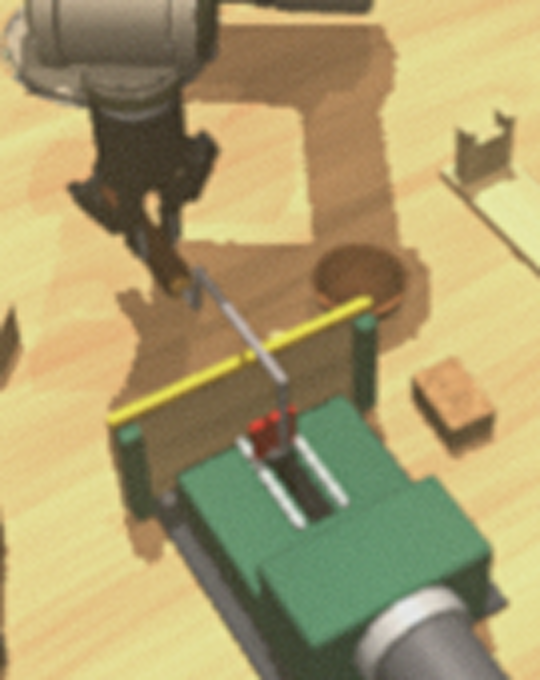

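View pics/t8.png

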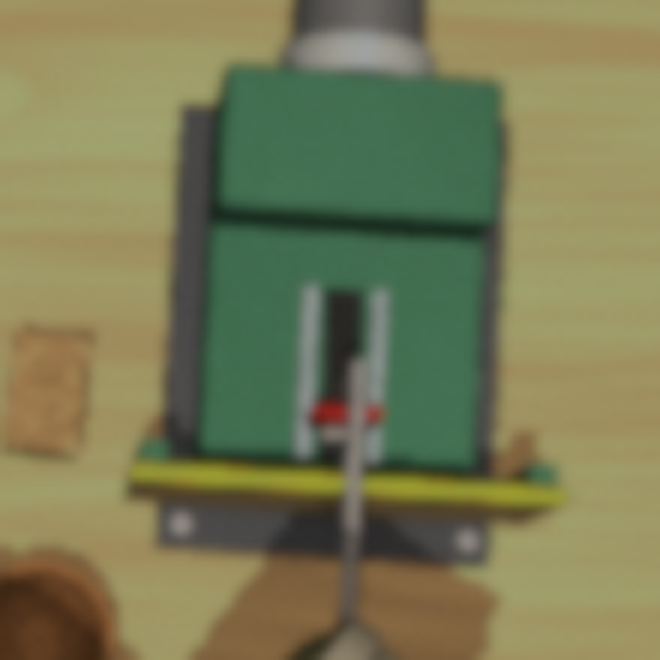

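```bash
python3 -m handwheel '[[[0,-15,1],0],[[0,-40,1],0],[[0,-70,1],0],[[0,-95,1],0],[[0,-105,1],0]]'| grep -E "^t:|pos|force"; python3 -m handwheel '[[[-20,0,15],0],[[-60,0,25],-0.01],[[-105,0,35],-0.02],[[-150,0,42],-0.032],[[-190,0,49],-0.032]]'| grep -E "^t:|pos|force"; python3 -m handwheel '[[[-45,0,0],0],[[-90,0,0],0],[[-130,0,0],0],[[-160,0,0],0],[[-168,0,0],0]]'| grep -E "^t:|pos|force"; python3 -m handwheel '[[[0,0,0],0],[[0,0,0],0]]' | grep -E "^t:|pos|force"; python3 - <<'E'
from h import *
t=capture("top"); s=capture("scene"); st([0.4725,0.1998,0.2092]); crop(t,"t9",150,90,270,240,5); crop(s,"s9",240,80,380,230,5)
E
```

```text
t: 20.52
position: [0.4115, -0.1613, 0.2133]
wrist_force: [-0.4, -0.0, -2.1]
t: 21.15
position: [0.4673, 0.0284, 0.2115]
wrist_force: [-0.7, -1.6, -1.3]
t: 21.78
position: [0.468, 0.196, 0.2114]
wrist_force: [0.3, -0.6, -1.6]
t: 22.02
position: [0.4686, 0.1939, 0.2121]
wrist_force: [-0.5, 0.2, -1.2]
t 22.12 pos [0.4687 0.1939 0.2123] F [ 0.41 -0.56 -1.34] w 0.0216
tool x [-0.007 -1.     0.   ] y [-0. -0. -1.] z [ 1.    -0.007 -0.   ] joints [ 0.16  0.32  1.44 -0.    1.39  1.74]
shift mm [-5.9  3.1  3.8]
```

View pics/s9.png

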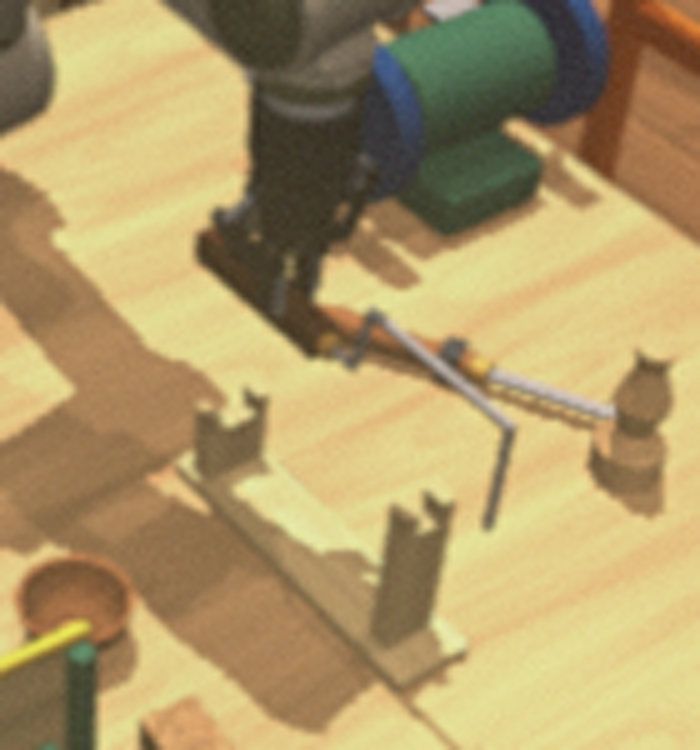

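View pics/t9.png

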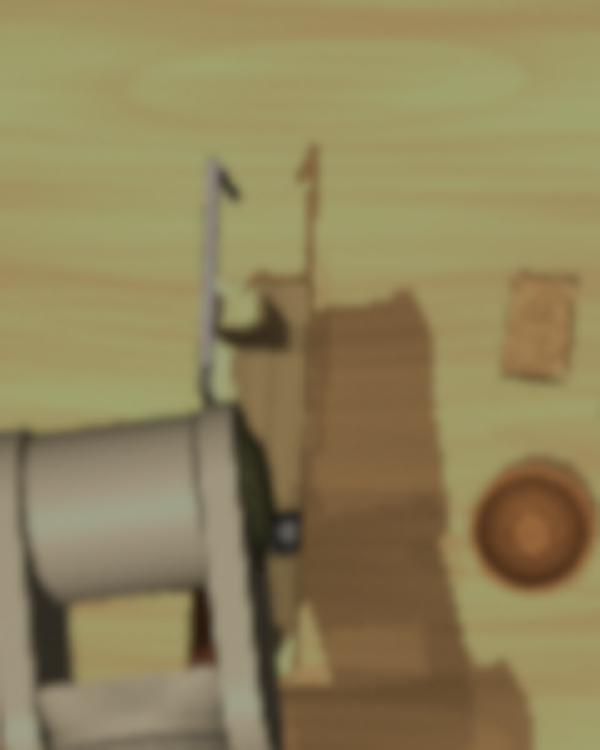

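```bash
python3 -m handwheel '[[[-4,1.5,2],0],[[-7,3,4],0],[[-7,3,4],0],[[-7,3,4],0]]' | grep -E "^t:|pos|force"; python3 - <<'E'
from h import *
t=capture("top"); s=capture("scene"); st([0.4725,0.2005,0.0754]); crop(t,"t10",150,90,270,240,5); crop(s,"s10",240,80,380,230,5)
E
```

```text
t: 22.62
position: [0.4726, 0.2018, 0.2093]
wrist_force: [-0.3, -0.3, -1.2]
t 22.73 pos [0.4726 0.2017 0.2094] F [ 0.19 -0.73 -1.98] w 0.0215
tool x [-0.006 -1.     0.   ] y [ 0. -0. -1.] z [ 1.    -0.006  0.   ] joints [ 0.17  0.33  1.43 -0.    1.38  1.75]
shift mm [ 1.20e+00  1.34e+02 -1.00e-01]
```

View pics/s10.png

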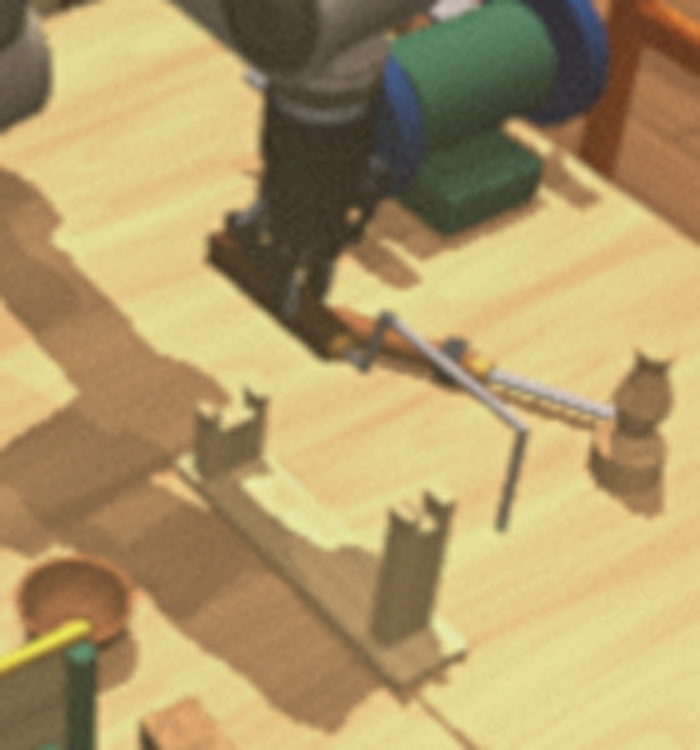

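View pics/t10.png

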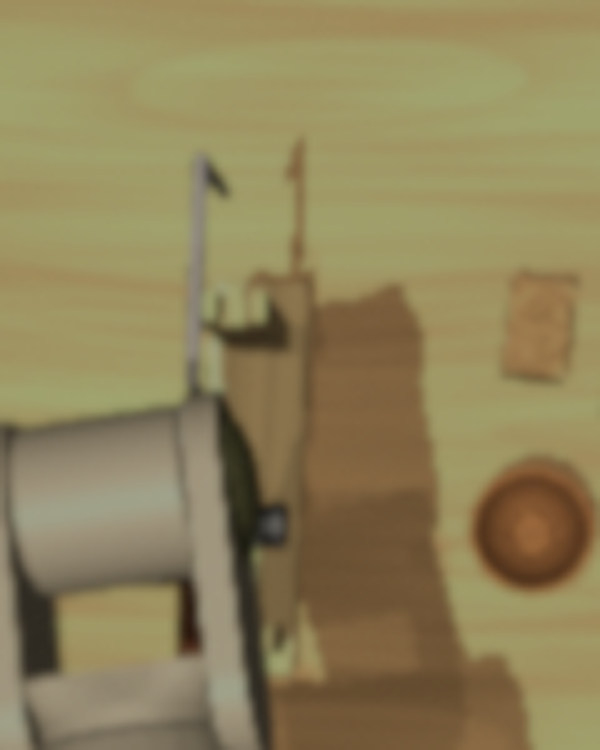

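```bash
python3 -m handwheel '[[[1,30,0],0],[[1,60,0],0],[[1,90,0],0],[[1,105,0],0],[[1,112,0],0]]' | grep -E "^t:|pos|force";  python3 -m handwheel '[[[0,5,0],0],[[0,10,0],0],[[0,14,0],0],[[0,18,0],0],[[0,20,0],0]]' | grep -E "^t:|pos|force"; python3 -m handwheel '[[[0,0,0],0],[[0,0,0],0]]'| grep -E "^t:|pos|force"; python3 - <<'E'
from h import *
t=capture("top"); s=capture("scene"); st([0.4725,0.2005,0.0754]); crop(t,"t11",150,110,260,240,5); crop(s,"s11",240,100,360,230,5)
E
```

```text
t: 23.35
position: [0.4725, 0.2007, 0.0967]
wrist_force: [-0.3, -0.3, -0.7]
t: 23.98
position: [0.4726, 0.2008, 0.0772]
wrist_force: [0.0, -0.7, -1.2]
t: 24.22
position: [0.4727, 0.2008, 0.0775]
wrist_force: [-0.1, -0.1, -1.0]
t 24.32 pos [0.4727 0.2008 0.0775] F [ 0.3  -0.69 -0.33] w 0.0217
tool x [-0.006 -1.    -0.   ] y [ 0.  0. -1.] z [ 1.    -0.006  0.   ] joints [0.17 0.48 1.62 0.   1.04 1.75]
shift mm [ 0.3  2.1 -0.2]
```

View pics/s11.png

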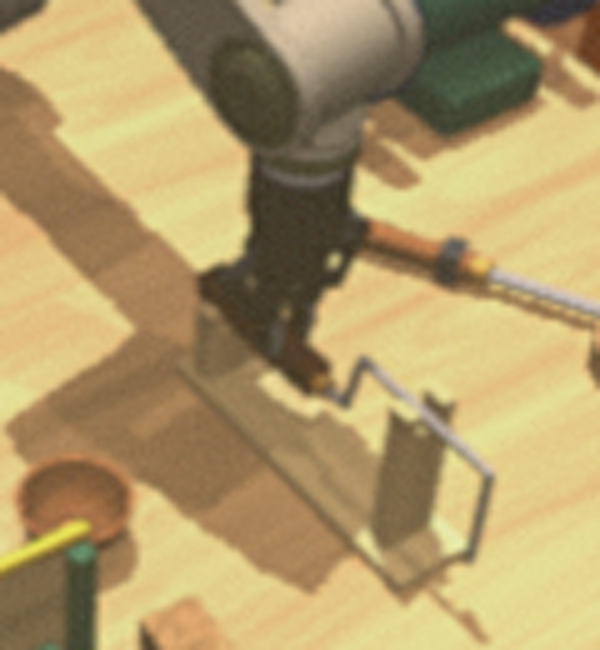

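View pics/t11.png

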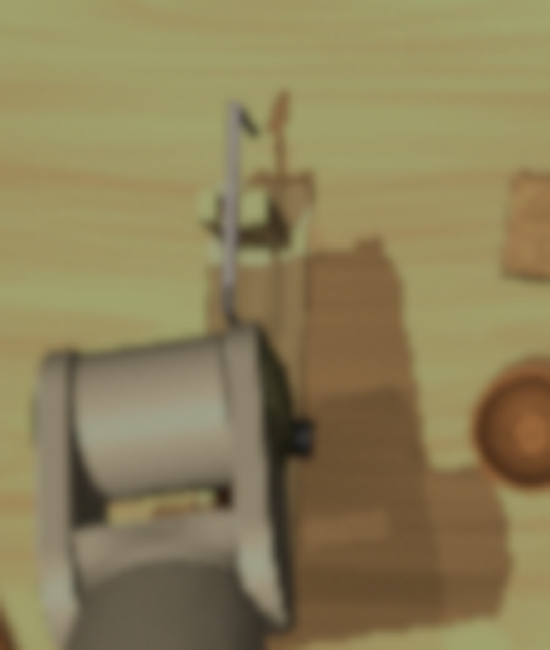

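Both ends are in their notches, about 2 mm above the floor, and the bend matches its original pixel position (490,475). I lower the rest of the way.

```bash
python3 -m handwheel '[[[0,1,0],0],[[0,2,0],0],[[0,2,0],0]]' | grep -E "^t:|pos|force"; python3 -m handwheel '[[[0,0.7,0],0],[[0,0.7,0],0]]' | grep -E "^t:|pos|force"
```

```text
t: 24.7
position: [0.4727, 0.2008, 0.0755]
wrist_force: [-1.0, -1.0, 0.9]
t: 24.95
position: [0.4727, 0.2008, 0.0754]
wrist_force: [-2.5, -0.1, 7.7]
```

```bash
python3 -m handwheel '[[[0,0,0],0],[[0,0,0],0],[[0,0,0],0],[[0,0,0],0],[[0,0,0],0]]' 100 | grep -E "^t:|pos|force|width"; python3 -m handwheel '[[[0,0,0],0],[[0,-10,0],0],[[0,-25,0],0],[[0,-50,0],0],[[0,-80,0],0]]' | grep -E "^t:|pos|force|width";python3 -m handwheel '[[[0,-40,0],0],[[0,-90,0],0],[[0,-90,-50],0],[[0,-90,-100],0],[[0,-90,-100],0]]' | grep -E "^t:|pos|force|width"; python3 -m handwheel '[[[50,0,0],0],[[100,0,0],0],[[150,0,0],0],[[200,0,0],0],[[200,0,0],0]]' | grep -E "^t:|pos|force|width"; python3 - <<'E'
from h import *
t=capture("top"); s=capture("scene"); crop(t,"t12",0,0,512,384,1.5); crop(s,"s12",0,0,512,384,1.5)
crop(s,"s13",265,140,350,225,7); crop(t,"t13",170,120,230,235,5)
def hd(c,box):
    w=onz(c,cv2.findNonZero(mask(c,box,(5,130,50),(15,255,115))).reshape(-1,2),0.088)[:,:2]; print(w.mean(0).round(4),w.min(0).round(4),w.max(0).round(4))
hd(t,(180,170,215,232))
print("tab t",onz(t,cv2.findNonZero(mask(t,(295,135,325,172),(0,140,80),(5,255,255))).reshape(-1,2),0.1).mean(0))
E
```

```text
t: 25.58
position: [0.4726, 0.2008, 0.0746]
wrist_force: [0.0, 0.7, -0.1]
gripper_width: 0.0852
t: 26.2
position: [0.4724, 0.2007, 0.1559]
wrist_force: [-0.1, 0.4, 0.3]
gripper_width: 0.0855
t: 26.82
position: [0.3699, 0.2015, 0.2457]
wrist_force: [0.3, 0.3, 0.0]
gripper_width: 0.0852
t: 27.45
position: [0.3721, -0.0015, 0.2451]
wrist_force: [-0.2, 0.6, -0.5]
gripper_width: 0.0855
[0.4474 0.2007] [0.3812 0.1898] [0.5126 0.2119]
tab t [ 0.61354985 -0.1662409   0.1       ]
```

View pics/s12.png

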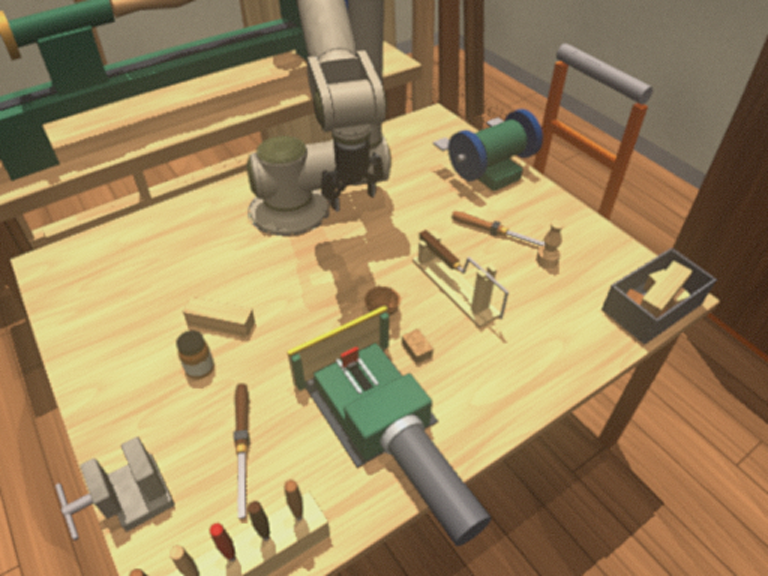

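View pics/s13.png

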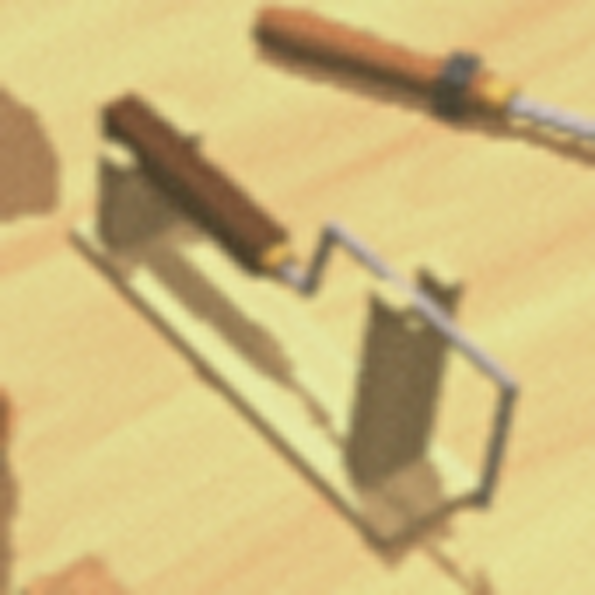

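View pics/t12.png

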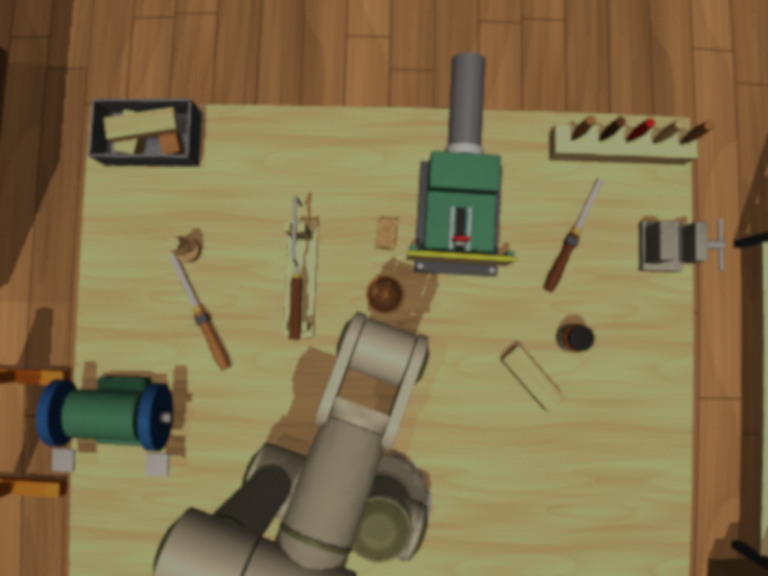

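View pics/t13.png

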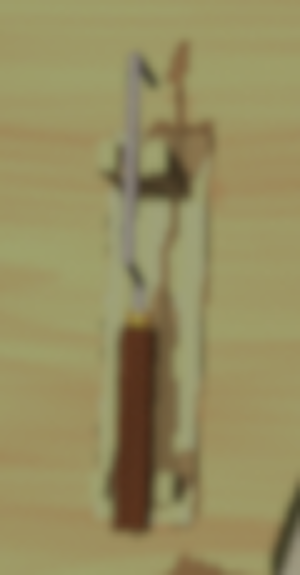

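The hook lies in both notches within about 2-3 mm of where it started. The tab has moved about 36 mm, and the bystanders and the arm are clear.

```bash
python3 -c "
from workcell import arm
print(arm.job_done())"
```

```text
the job is handed in; nothing more can be done
None
```

The job is done and handed in at about 27.5 s of the 72 s allowed. `job_done()` gives no verdict, so what follows rests on my own readings.

- **Pull:** I took the hook by its handle, reached over the guard, and drew the tab slowly at about 4–5 N until the force jumped at the stop. I then held it there; the readings were 9.7–12.5 N over about 2 s, the last 1.4 s at about 12 N.
- **Gate:** The top camera shows the tab about 36 mm from where it started, against the 22 mm needed.
- **Hook:** It lies in both notches. The handle's centre is within about 2.5 mm of its starting place, mostly sideways, and the bend and tip are at the same pixels as in the first pictures.
- **Rest of the bench:** I saw no bystander moved in the final pictures, judged by eye. The gripper is open and well clear of everything.
- **Disagreements:** The two cameras differed by about 5–7 mm on the guard's and tab's x position. I averaged them and left about 12 mm of clearance when lowering the hook. While holding the pull I also saw about 1–2 N of extra downward force, which did no harm.

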